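# Pin and clip the tension roller

### The arm

A 6-joint arm with a two-finger parallel gripper is mounted at the origin on a cart in front of the work surface, level with it; the furniture and walls round the work are solid. World frame = base frame: x ahead of the robot, y to its left, z up, the work surface at z = 0. Lengths are in m, angles in rad, forces in N, time in s.
With the tool pointing down it reaches from about 0.35 to 0.85 m from the base axis. Payload 8.1 kg.
Tool frame: the origin (TCP) lies midway between the tips of the shut fingers; the grasp point (between the pads) lies 19 mm behind it (pinch_z is the y of the grasp point in the tool frame, in m); y points along the fingers, z is the direction in which the jaws open and shut, and the axes are right-handed (so a half turn about y gives the same grasp; the last joint's range is limited). The gripper opens to 85 mm and grips with 20 to 120 N. Pads are 22 mm wide; open, the fingers measure 114 mm over their backs; the gripper's body (76 mm by 85 mm) begins 54 mm behind the grasp point. The pads swing forward as they close: fully open they stand 13 mm farther back than shut.
Start: joints at [1.033, 0.13, 1.488, -0, 1.523, -0.085], TCP at [0.262, 0.54, 0.231] pointing down, gripper open.
Joint ranges: [-2.96, 2.96], [-0.89, 2.26], [0.02, 2.5], [-1.34, 4.48], [0, 2.73], [-2.66, 2.66]. Speed limits (rad/s): [2.39, 2.39, 2.79, 3.14, 3.14, 3.14].

### API

Orientations are given as a 3x3 rotation matrix whose columns are the frame's x, y, z axes.
In Python, from workcell import sense, get_image, get_calibration, finish_job, pinch_z gives the robot as it stands.
- The arm moves only by the tool play_rows, never from a script. Its argument "deltas" is a list of rows, each a list of 4 numbers: the shift along the world's x, y, z in mm, then the turn about the world's z in degrees. A call has 1 to 10 rows; each row shifts and turns the pose as measured when the row begins; what a row does not reach is not made up. A row lasts 1/12 s, in which the tool goes at most 41.7 mm and 7.16 degrees, less where a joint would pass 70% of its speed; a pose out of reach is approached as far as the arm can. A call with a gripper value outside its range is refused whole. "grip" is the gripper's target within -1 to 1 (shut at 1, half-way at 0, fully open at -1), set as the call begins (left out, the last holds). The fingers move at their own pace and stop on an object; "grip_force" is the grip in N (left out, the last holds). Time passes only in rows, so rows that do not move let the fingers close. It gives the time, the measured TCP pose, the force and the opening at its end, in the units of the state.
- sense(): the state, without advancing time (a new reading comes with each control period).
- get_image(name): name is "scene" or "top" or "wrist"; returns the picture (420x560x3 uint8, red, green, blue); there is no depth.
- get_calibration(name): a dict with "intrinsics" (3x3 intrinsics, pixels), "eye" and "rotation" of the camera in the world. Camera axes: x right, y down, z forward; pixel columns grow to the right and rows downward; lengths in m; the calibration is good to about 2 mm. A picture is of the moment at which its call begins: read the wrist's pose just before it. get_calibration takes no time and is no camera call; for the wrist camera it gives the pose at the moment of the call.
- finish_job(): hands the job in, once; it reports no verdict.
The state is a dict: "time": time; "joints": joint angles; "qvel": joint speeds; "joint_torque": joint torques, N m; "tcp_pos": TCP position; "tool_rot": TCP orientation; "ft_force": force on the tool from outside, world axes, zero at the start; "wrist_torque": the same for the moment, N m; "gripper_width": opening from 0.0 (shut) to 1.0 (fully open).
Only numpy, scipy, OpenCV 4.12 (cv2) and the standard library are available. Lean on these libraries where they do the work, as an engineer would, in place of code of your own. Each camera call takes 0.05 s, during which the arm holds its last target.

### The job

Put the roller of the weighted tension arm back into service: push its axle pin fully home by the pin's head, then take the larger of the two hairpin clips from the rack and press it straight down over the groove at the pin's other end until it snaps on. Work slowly by feel: the arm sinks under the push, so keep pressing until the clip snaps and stop right there, never driving it on past the snap or forcing the arm down to its buffer, and do not press the pin hard. Let go with the arm back at rest and leave the small spare clip hanging in the rack.

Things in the scene. Friction and masses are not known exactly. Their poses are not given: they have to be found in the camera images.
- unit: Fixed unit: base plate 235 x 94 x 8 mm, pivot bracket, and a swing arm whose two side plates (56 mm over both) reach 150 mm in unit -x and rise slightly to a white roller (28 mm dia); a sliding weight sits on its tail. Origin mid base on the worktop. Pivot axis at x 78, z 84 mm; pin axis, arm at rest, at x -70, z 106 mm; both along unit y. The arm's end is 14 mm above the pin axis.
- swing_arm (a joint): Hinge of the arm, rad: 0 = at rest on its upper stop; grows as the roller end is pressed down (0.1 rad = 15 mm at the pin); buffer at 0.33. It yields at 1 to 5 N at the pin, depending on where the weight on its tail is clamped (it differs each time), then at 0.33 N per mm; it rises back when let go.
- axle_pin (a joint): Slide of the axle pin, m: 0 = fully home, a hard stop (head against the arm's side plate); grows as it is drawn out toward unit +y. Starts 8 to 16 mm out; friction of about 2.5 N holds it where it is left.
- pin_head (a point): Centre of the outer face of the pin's round steel head (25 mm dia, 8.5 mm thick), on the unit's +y side; push it toward unit -y. Moves with the pin.
- pin_groove (a point): Centre, on the pin axis, of the groove at the pin's other end (unit -y side), 69.5 mm from the head's face. Groove 12 mm dia, 7 mm wide, between the arm's side plate and a 16 mm dia, 6 mm long end collar; clear of the plate only when the pin is home. Moves with pin and arm. The clip's plane must lie in this groove: on the collar it needs far too much force.
- clip: Large hairpin clip, 85 mm tall, 35 g: two sprung legs of 4 mm wire pointing down (-z) from a grey tab. Origin: centre of the pocket between the legs, where the pin sits when home. Clip plane: its xz plane; y lies along the pin (either way round). Throat 6.4 mm wide 8 mm below the origin, flared mouth 19 mm wide, tips 20.5 mm below it. Hangs upright in a rack slot by its tab's foot.
- clip_tab (a point): Centre of the clip's tab (28 mm along clip x, 10 along y, 40 high), 44 mm above its origin; grasp across the 10 mm. Going over the groove takes 8 to 15 N, so the arm first sinks 12 to 43 mm; then the clip snaps: the push drops by 2 N or more and the arm jumps up about 12 mm, until the clip's origin is level with or a little below the groove. It settles level once the push is let off.
- small_clip: Small spare clip: same shape and materials at 0.68 of the size (58 mm tall, tab 19 x 7 x 27 mm), same origin and axes; hangs in the rack's other end slot (which end holds which clip changes).
- clip_rack: Fixed bent-sheet steel rack, 200 mm along its y, 64 along x, 60 mm high; three slots (34 x 6.5 mm, long along rack x) in its top at y = -65, 0, +65 mm, the middle one empty. Origin at the centre of its underside.
Things that resemble listed ones, but are neither listed nor needed, are in the scene too. Leave any blue or pink look-alike of the clip alone.

How it is judged:
On the way, in this order (a step that is already met when the one before it is completed fails the run):
1. the axle pin is pushed fully home (value of joint axle_pin below 0.0015 m), for 0.2 s.
2. the large clip has snapped over the groove (distance between clip and pin_groove below 0.0065 m), for 0.2 s.
At the end, for the whole second after the job is handed in: The axle pin is home within 2 mm, the large clip sits on its groove (pocket centre within 4 mm of the groove centre, clip square to the pin within 0.35 rad), the arm is back at rest (below 0.015 rad) and the clip is still (value of joint axle_pin below 0.002 m and distance between clip and pin_groove below 0.004 m and angle between the y axis of clip and the y axis of unit, either way round below 0.35 rad and value of joint swing_arm below 0.015 rad and linear speed of clip below 0.02 m/s); the robot touches nothing.
It fails at once if the arm is forced down onto its buffer (past 0.315 rad) (value of joint swing_arm above 0.315 rad).
It fails at once if with the clip already snapped on, the arm is still pressed down further than 0.215 rad (32 mm) (distance between clip and pin_groove below 0.008 m and z of clip in the frame of pin_groove below -0.003 m and value of joint swing_arm above 0.215 rad).
It fails at once if the robot's fingers press on the pin or the unit with more than 20 N (contact force between the fingers and unit above 20 N).
It fails at once if the small spare clip is moved by more than 20 mm (distance of small_clip from where it was at the start of the episode above 0.02 m).
It also fails if it takes over 72 s, if anything falls off the work surface, if the arm or the gripper's body presses on something with over 40 N, if the wrist force passes 120 N, or if a joint passes its speed limit or range.

## Working session

There is one attempt and no reset: what is moved stays moved. The work goes in short steps, Python scripts to look and compute and a tool call to move; the robot and the scene stay as the last step left them, time stands still between calls to the robot, and variables do not carry over. Pictures are saved under pics/ and viewed, and the job is handed in when it is done.

Besides the shell and the picture viewer there is one more tool, called as a command line: name --pt "numbers of a row" for each row, then --argument value for the rest. play_rows: Moves the arm, as the interface text tells. Its arguments: {"type":"object","properties":{"deltas":{"type":"array","items":{"type":"array","items":{"type":"number"}}},"grip":{"type":"number"},"grip_force":{"type":"number"}},"required":["deltas"]}

```bash
mkdir -p pics; python3 - <<'E'
from workcell import *
import cv2
print(sense()); print(pinch_z)
for n in ["scene","top","wrist"]:
    c=get_calibration(n);print(n,c)
    cv2.imwrite(f"pics/{n}0.png",get_image(n)[:,:,::-1])
E
```

```text
{'time': 0.0, 'joints': array([ 1.03259166e+00,  1.31138284e-01,  1.48926746e+00, -2.26260598e-05,
        1.52298961e+00, -8.53875688e-02]), 'qvel': array([ 0.0017141 , -0.00029988, -0.00051121, -0.00035415, -0.00092585,
       -0.00039579]), 'joint_torque': array([ 3.23060622e-04, -5.69400179e+01, -5.00548804e+01,  2.98228292e-05,
        1.44785739e-02,  6.09049084e-05]), 'tcp_pos': array([0.2622037 , 0.53907597, 0.23026458]), 'tool_rot': array([[ 8.99218612e-01, -9.04650001e-04,  4.37498651e-01],
       [-4.37499567e-01, -1.55943716e-03,  8.99217269e-01],
       [-1.31225249e-04, -9.99998375e-01, -1.79805890e-03]]), 'ft_force': array([-0.85269735,  0.42383335,  0.16114706]), 'wrist_torque': array([ 0.03776828, -0.03832133,  0.04576247]), 'gripper_width': 1.0042129652785994}
-0.0187
scene {'intrinsics': array([[392.91563354,   0.        , 274.38909625],
       [  0.        , 392.91563354, 209.30187123],
       [  0.        ,   0.        ,   1.        ]]), 'eye': array([ 0.1020688 , -0.77390588,  0.46978826]), 'rotation': array([[ 0.84755971, -0.22386107,  0.48117435],
       [-0.5
[... 194 characters left out ...]
9.14559776],
       [  0.        ,   0.        ,   1.        ]]), 'eye': array([ 0.40511367, -0.06354993,  1.31512162]), 'rotation': array([[ 5.28989402e-03, -9.93294169e-01,  1.15493334e-01],
       [-9.99984931e-01, -5.42404264e-03, -8.47283709e-04],
       [ 1.46804274e-03, -1.15487111e-01, -9.93307894e-01]])}
wrist {'intrinsics': array([[374.46854757,   0.        , 285.03679042],
       [  0.        , 374.46854757, 213.43215942],
       [  0.        ,   0.        ,   1.        ]]), 'eye': array([0.18556414, 0.57677106, 0.37254754]), 'rotation': array([[ 0.43759347,  0.85009442,  0.29300416],
       [ 0.89917137, -0.41310088, -0.14435551],
       [-0.00167554,  0.32662998, -0.94515081]])}
```

View pics/scene0.png

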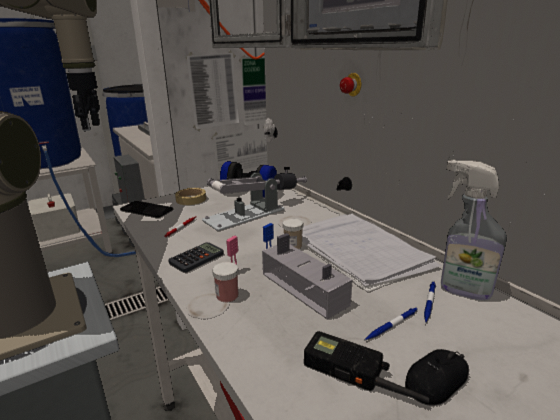

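View pics/top0.png

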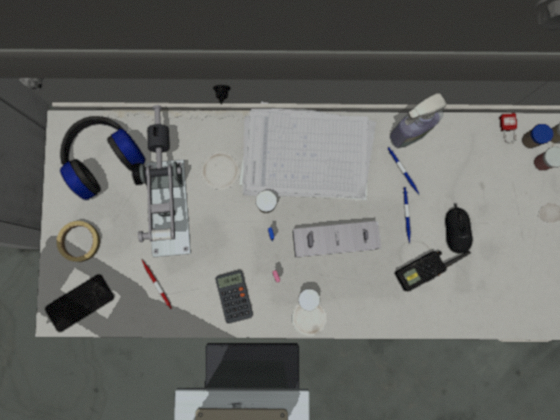

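View pics/wrist0.png

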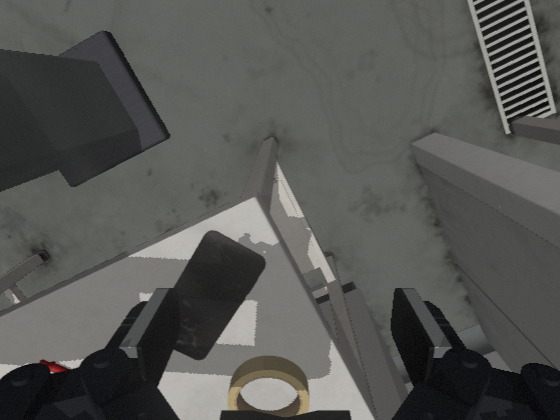

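```bash
python3 - <<'E'
import cv2
a=cv2.imread("pics/top0.png")
cv2.imwrite("pics/topA.png",cv2.resize(a[95:265,120:210],None,fx=3.5*1.0,fy=3.5,interpolation=cv2.INTER_CUBIC))
cv2.imwrite("pics/topB.png",cv2.resize(a[205:270,255:395],None,fx=5.5,fy=5.5,interpolation=cv2.INTER_CUBIC))
a=cv2.imread("pics/scene0.png")
cv2.imwrite("pics/scA.png",cv2.resize(a[150:320,190:360],None,fx=3.5,fy=3.5,interpolation=cv2.INTER_CUBIC))
E
```

```text
(no output)
```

View pics/topA.png

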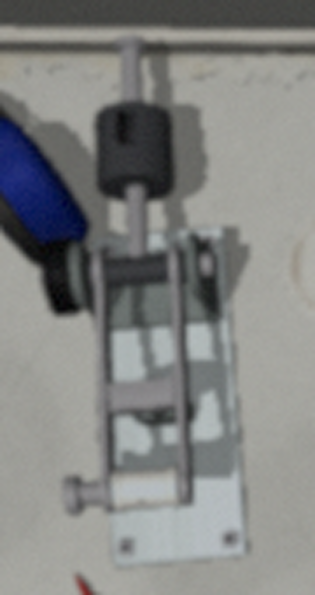

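View pics/topB.png

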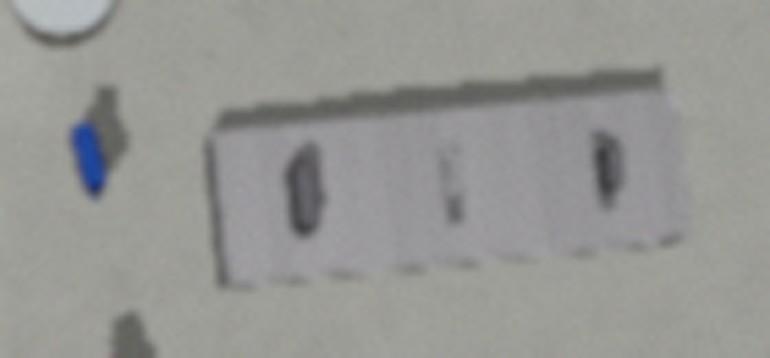

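View pics/scA.png

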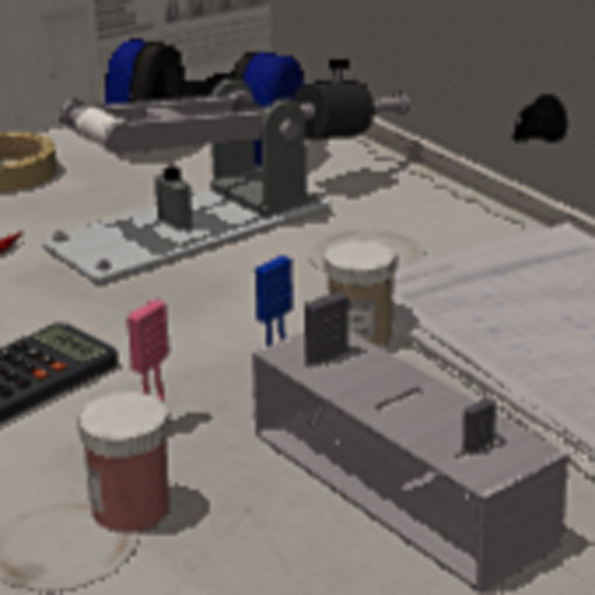

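```bash
cat > h.py <<'E'
import numpy as np, cv2
from workcell import *
def ray(cal,u,v):
    K=cal["intrinsics"];d=np.linalg.solve(K,[u,v,1.]);return np.array(cal["eye"]),np.array(cal["rotation"])@d
def at_z(cal,u,v,z):
    e,d=ray(cal,u,v);return e+d*(z-e[2])/d[2]
def proj(cal,p):
    q=cal["rotation"].T@(np.asarray(p)-cal["eye"]);q=cal["intrinsics"]@q;return q[:2]/q[2]
def R2(t): return np.array([[np.cos(t),-np.sin(t)],[np.sin(t),np.cos(t)]])
E
python3 - <<'E'
from h import *
c=get_calibration("top"); s=get_calibration("scene")
A=lambda x,y,z:at_z(c,120+x/3.5,95+y/3.5,z)
B=lambda x,y,z:at_z(c,255+x/5.5,205+y/5.5,z)
bl,br,tr=A(113,568,.008),A(245,555,.008),A(228,228,.008)
print("base",bl,br,tr,np.linalg.norm(bl-br),np.linalg.norm(tr-br))
print("head",A(65,494,.106),"yaw",np.degrees(np.arctan2(*(tr-br)[[1,0]])),np.degrees(np.arctan2(*(bl-br)[[1,0]]))-90)
print("armends",A(112,508,.11),A(185,503,.11))
for n,p in dict(tl=(212,132),bl=(225,285),br=(685,238),tr=(662,90),big=(305,190),mid=(453,185),small=(608,170)).items():
    print(n,B(*p,.06 if n not in("big","small") else .1))
E
```

```text
base [0.46225065 0.22072039 0.008     ] [0.47175853 0.12931889 0.008     ] [0.70334045 0.14657681 0.008     ] 0.09189468681456134 0.23222407180784416
head [0.50545149 0.23181452 0.106     ] yaw 4.2619107633521915 5.938737498986853
armends [0.49626445 0.20035674 0.11      ] [0.49973713 0.15356406 0.11      ]
tl [ 0.52805746 -0.12012349  0.06      ]
bl [ 0.46286176 -0.1256546   0.06      ]
br [ 0.4838679  -0.32127941  0.06      ]
tr [ 0.54714967 -0.31259714  0.06      ]
big [ 0.50031955 -0.15667894  0.1       ]
mid [ 0.50592974 -0.22281621  0.06      ]
small [ 0.50927016 -0.28178712  0.1       ]
```

play_rows --pt "22 -30 0 3.1" --pt "22 -30 0 3.1" --pt "22 -30 0 3.1" --pt "22 -30 0 3.1" --pt "22 -30 0 3.1" --pt "22 -30 0 3.1" --pt "22 -30 0 3.1" --pt "22 -30 0 3.1" --pt "22 -30 0 3.1" --pt "22 -30 0 3.1" --grip 1

```text
time: 0.98
tcp_pos: [0.4816, 0.2299, 0.2264]
tool_rot: [[0.992, -0.005, -0.125], [0.125, -0.005, 0.992], [-0.005, -1.0, -0.004]]
ft_force: [1.7, -0.2, 0.0]
gripper_width: -0.001
```

```bash
python3 - <<'E'
from h import *
s=sense();print(s["time"],s["tcp_pos"],s["tool_rot"],s["ft_force"])
c=get_calibration("wrist");np.savez("pics/w1.npz",**c)
a=get_image("wrist");cv2.imwrite("pics/w1.png",a[:,:,::-1]); print(c["eye"])
E
```

```text
0.9833 [0.48155461 0.22988671 0.22644736] [[ 0.99215574 -0.00490637 -0.1249116 ]
 [ 0.12488808 -0.00483944  0.99215903]
 [-0.0054724  -0.99997625 -0.00418873]] [ 1.67290095 -0.20909161  0.02445389]
[0.39762631 0.2205105  0.36911072]
```

View pics/w1.png

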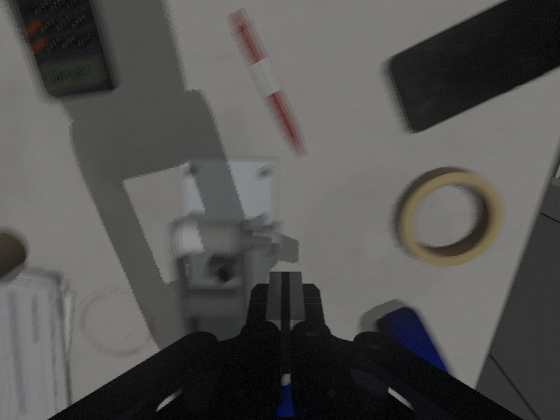

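play_rows --pt "-30 -10 0 -1" --pt "-30 -10 0 -1" --pt "0 0 0 0" --pt "0 0 0 0"

```text
time: 1.37
tcp_pos: [0.4237, 0.1979, 0.2205]
tool_rot: [[0.997, -0.013, -0.08], [0.08, -0.013, 0.997], [-0.014, -1.0, -0.011]]
ft_force: [-0.0, 1.4, 0.3]
gripper_width: -0.0
```

```bash
python3 - <<'E'
from h import *
s=sense();print(s["time"],s["tcp_pos"],s["tool_rot"],s["ft_force"])
c=get_calibration("wrist");np.savez("pics/w2.npz",**c)
a=get_image("wrist")[:,:,::-1];cv2.imwrite("pics/w2.png",a); print(c["eye"])
cv2.imwrite("pics/w2z.png",cv2.resize(a[150:350,130:350],None,fx=3,fy=3,interpolation=cv2.INTER_CUBIC))
E
```

```text
1.3667 [0.42369365 0.19787771 0.22053568] [[ 0.99670087 -0.01282614 -0.08014274]
 [ 0.07998248 -0.01255542  0.99671719]
 [-0.01379026 -0.99983891 -0.01148813]] [-0.01911853  1.40413419  0.3184218 ]
[0.34051591 0.19338831 0.36388004]
```

View pics/w2z.png

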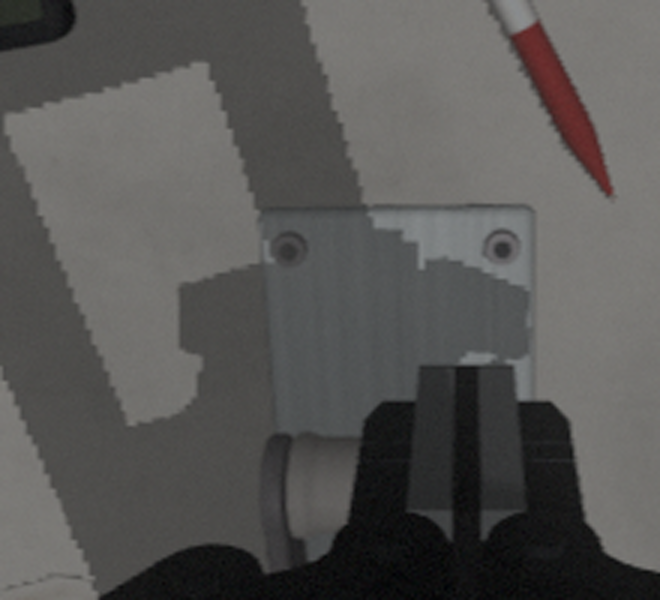

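```bash
python3 - <<'E'
from h import *
c=dict(np.load("pics/w2.npz"))
W=lambda x,y,z:at_z(c,130+x/3,150+y/3,z)
a,b,e=W(262,207,.008),W(535,207,.008),W(275,430,.008)
print(a,b,e,np.linalg.norm(a-b),np.degrees(np.arctan2(*(b-a)[[1,0]]))-90,np.degrees(np.arctan2(*(e-a)[[1,0]])))
print("arm end top", W(275,435,.118))
t=np.radians(5.0)
m=(a+b)[:2]/2; o=m+R2(t)@[.1175,0]; print("origin",o)
for n,p in dict(head8=(-.07,.0785/2,0)).items():pass
print("pin axis centre",o+R2(t)@[-.07,0])
E
```

```text
[0.46967754 0.13130237 0.008     ] [0.46198619 0.22265236 0.008     ] [0.55432301 0.13795829 0.008     ] 0.09167321750450315 4.812751179031181 4.4960827684580424
arm end top [0.48964908 0.15512942 0.118     ]
origin [0.58288474 0.18721816]
pin axis centre [0.51315111 0.18111726]
```

play_rows --pt "27 24 0 0" --pt "27 24 0 0" --pt "26 20 0 0" --pt "0 0 0 0" --pt "0 0 -35 0" --pt "0 0 -30 0" --pt "0 0 0 0"

```text
time: 2.0
tcp_pos: [0.5088, 0.2734, 0.1515]
tool_rot: [[0.996, -0.012, -0.083], [0.083, -0.012, 0.996], [-0.013, -1.0, -0.011]]
ft_force: [-0.8, -0.3, -1.0]
gripper_width: 0.001
```

```bash
python3 - <<'E'
from h import *
s=sense();print(s["time"],s["tcp_pos"],s["tool_rot"],s["ft_force"])
for n in ["wrist","scene","top"]:
    c=get_calibration(n);np.savez(f"pics/{n}3.npz",**c)
    a=get_image(n)[:,:,::-1];cv2.imwrite(f"pics/{n}3.png",a)
a=cv2.imread("pics/top3.png");b=cv2.imread("pics/scene3.png")
cv2.imwrite("pics/m3.png",np.hstack([cv2.resize(a[150:260,115:205],None,fx=4.4,fy=4.4,interpolation=2),cv2.resize(b[140:250,180:270],None,fx=4.4,fy=4.4,interpolation=2)]))
E
```

```text
2.0 [0.50880156 0.27344318 0.1515332 ] [[ 0.99644703 -0.01214415 -0.08334166]
 [ 0.08319574 -0.01206293  0.99646021]
 [-0.0131065  -0.99985349 -0.01100973]] [-0.83638503 -0.27329489 -1.03528369]
```

View pics/wrist3.png

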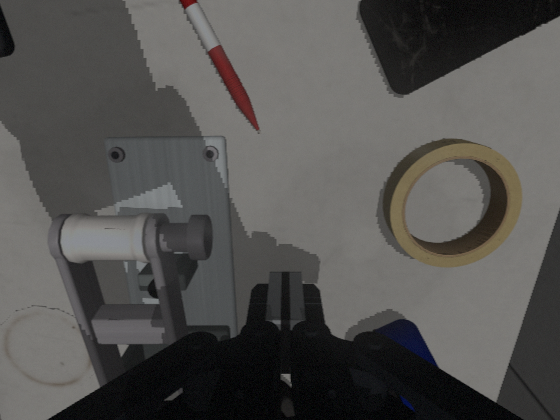

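View pics/m3.png

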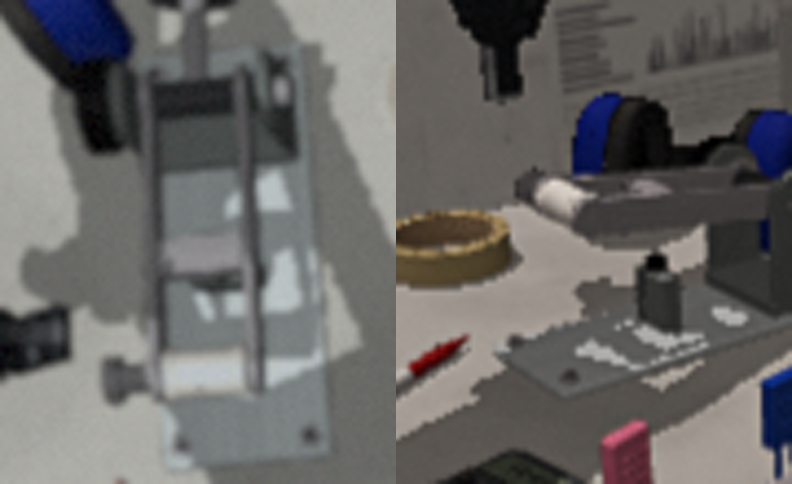

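```bash
python3 - <<'E'
from h import *
a=cv2.imread("pics/wrist3.png")
cv2.imwrite("pics/w3z.png",cv2.resize(a[190:290,40:230],None,fx=4.2,fy=4.2,interpolation=2))
c=dict(np.load("pics/wrist3.npz"))
for n,u,v,z in [("headface",211,237,.106),("head top edge far",211,215,.106),("headnear",211,259,.106)]:
    print(n,at_z(c,u,v,z))
for cu in [(104,137),(227,137)]: print(at_z(c,*cu,.008))
E
```

```text
headface [0.50494799 0.23283819 0.106     ]
head top edge far [0.49230677 0.23257059 0.106     ]
headnear [0.51810297 0.23311666 0.106     ]
[0.47142641 0.13137989 0.008     ]
[0.46351442 0.22463279 0.008     ]
```

View pics/w3z.png

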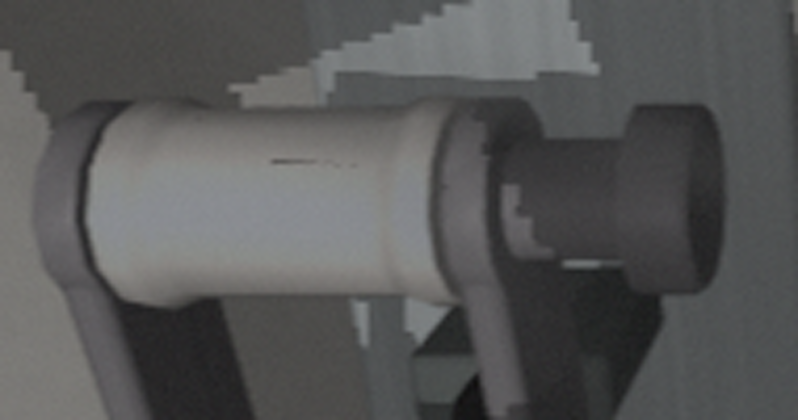

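play_rows --pt "-2 -5 -25 0" --pt "-1 -5 -20 0" --pt "0 0 -3 0" --pt "0 0 0 0"

```text
time: 2.48
tcp_pos: [0.5147, 0.267, 0.122]
tool_rot: [[0.996, 0.012, -0.083], [0.083, -0.002, 0.997], [0.011, -1.0, -0.003]]
ft_force: [0.1, 0.5, 0.6]
gripper_width: 0.001
```

```bash
python3 - <<'E'
from h import *
s=sense();print(s["time"],s["tcp_pos"],s["ft_force"])
a=get_image("wrist")[:,:,::-1];cv2.imwrite("pics/w4.png",a)
E
```

```text
2.4833 [0.51466116 0.26699046 0.12199986] [0.12632101 0.54885075 0.64800946]
```

View pics/w4.png

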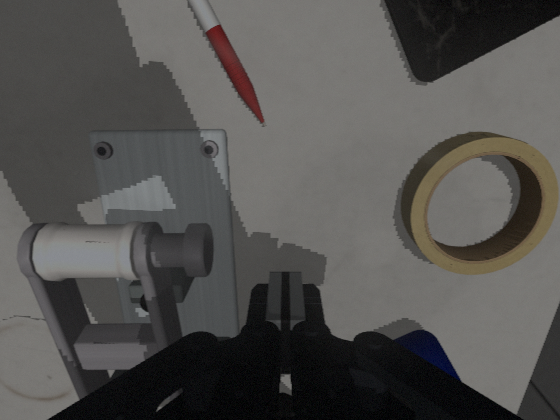

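play_rows --pt "-3 0 -6 0" --pt "-3 0 -6 0" --pt "-3 0 -6 0" --pt "0 0 -2 0" --pt "0 0 0 0"

```text
time: 2.95
tcp_pos: [0.5086, 0.2693, 0.1081]
tool_rot: [[0.996, 0.022, -0.083], [0.083, 0.002, 0.997], [0.022, -1.0, 0.001]]
ft_force: [-0.4, -1.2, -0.8]
gripper_width: 0.004
```

play_rows --pt "-2 0 -4 0" --pt "-1 0 -4 0" --pt "0 0 -2 0" --pt "0 0 0 0"

```text
time: 3.28
tcp_pos: [0.5051, 0.2695, 0.0971]
tool_rot: [[0.996, 0.021, -0.084], [0.084, 0.002, 0.996], [0.022, -1.0, 0.001]]
ft_force: [-0.9, 0.5, -0.2]
gripper_width: -0.005
```

play_rows --pt "0.3 -4 0 0" --pt "0.3 -4 0 0" --pt "0.3 -4 0 0" --pt "0.3 -3 0 0" --pt "0.2 -3 0 0" --pt "0.2 -2 0 0"

```text
time: 3.78
tcp_pos: [0.507, 0.2473, 0.097]
tool_rot: [[0.996, 0.021, -0.084], [0.084, 0.002, 0.996], [0.021, -1.0, 0.0]]
ft_force: [0.5, -0.4, 0.8]
gripper_width: 0.001
```

play_rows --pt "0.2 -2 0 0" --pt "0.2 -2 0 0" --pt "0.2 -2 0 0"

```text
time: 4.03
tcp_pos: [0.5078, 0.2411, 0.0973]
tool_rot: [[0.996, 0.022, -0.083], [0.083, 0.003, 0.997], [0.022, -1.0, 0.002]]
ft_force: [0.8, 2.5, -1.1]
gripper_width: 0.001
```

play_rows --pt "0.2 -2 0 0" --pt "0.2 -2 0 0" --pt "0.2 -2 0 0"

```text
time: 4.28
tcp_pos: [0.5083, 0.2353, 0.0973]
tool_rot: [[0.996, 0.022, -0.084], [0.084, 0.005, 0.996], [0.022, -1.0, 0.003]]
ft_force: [-0.1, 2.7, -1.0]
gripper_width: 0.001
```

play_rows --pt "0.1 -1.2 0 0" --pt "0.1 -1.2 0 0"

```text
time: 4.45
tcp_pos: [0.5086, 0.2328, 0.0973]
tool_rot: [[0.996, 0.022, -0.084], [0.084, 0.005, 0.996], [0.022, -1.0, 0.003]]
ft_force: [-0.2, 2.6, -0.0]
gripper_width: -0.004
```

play_rows --pt "0.1 -1.2 0 0" --pt "0.1 -1.2 0 0"

```text
time: 4.62
tcp_pos: [0.5088, 0.2302, 0.0973]
tool_rot: [[0.996, 0.022, -0.084], [0.084, 0.005, 0.996], [0.022, -1.0, 0.003]]
ft_force: [0.1, 3.4, -0.9]
gripper_width: 0.001
```

play_rows --pt "0.1 -1.2 0 0"

```text
time: 4.7
tcp_pos: [0.5089, 0.2296, 0.0974]
tool_rot: [[0.996, 0.022, -0.084], [0.084, 0.006, 0.996], [0.022, -1.0, 0.004]]
ft_force: [0.1, 9.5, 0.2]
gripper_width: -0.002
```

play_rows --pt "0.1 -1.2 0 0"

```text
time: 4.78
tcp_pos: [0.5089, 0.2296, 0.0975]
tool_rot: [[0.996, 0.022, -0.084], [0.084, 0.009, 0.996], [0.023, -1.0, 0.007]]
ft_force: [-0.8, 12.3, -2.2]
gripper_width: 0.003
```

play_rows --pt "0 1 0 0" --pt "-0.3 5 0 0" --pt "-0.5 10 0 0" --pt "-0.5 10 0 0" --pt "-8 5 10 0" --pt "-10 0 15 0" --pt "-10 0 15 0" --pt "-5 -5 15 0" --pt "0 0 0 0" --pt "0 0 0 0"

```text
time: 5.62
tcp_pos: [0.4702, 0.2599, 0.1564]
tool_rot: [[0.996, 0.02, -0.086], [0.086, 0.006, 0.996], [0.021, -1.0, 0.004]]
ft_force: [-0.3, -1.1, -0.0]
gripper_width: -0.0
```

```bash
python3 - <<'E'
from h import *
s=sense();print(s["time"],s["tcp_pos"],s["ft_force"])
c=get_calibration("wrist");np.savez("pics/w5.npz",**c)
a=get_image("wrist")[:,:,::-1];cv2.imwrite("pics/w5.png",a)
E
```

```text
5.6167 [0.47020157 0.25990796 0.1563938 ] [-0.28443322 -1.13371932 -0.02842869]
```

View pics/w5.png

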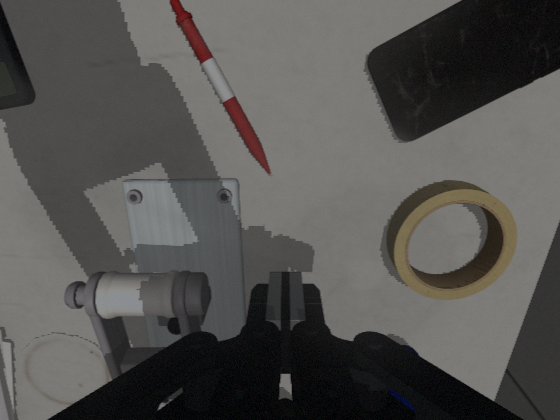

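play_rows --pt "-10 -20 10 0" --pt "-5 -25 5 0" --pt "0 -30 5 0" --pt "0 -30 0 0" --pt "0 -20 0 0" --pt "0 0 0 0" --pt "0 0 0 0" --grip -1

```text
time: 6.25
tcp_pos: [0.453, 0.1319, 0.1714]
tool_rot: [[0.996, 0.014, -0.089], [0.089, 0.004, 0.996], [0.015, -1.0, 0.002]]
ft_force: [-0.5, 0.2, -0.3]
gripper_width: 0.978
```

```bash
python3 - <<'E'
from h import *
s=sense();print(s["time"],s["tcp_pos"],s["ft_force"])
c=get_calibration("wrist");np.savez("pics/w6.npz",**c)
a=get_image("wrist")[:,:,::-1];cv2.imwrite("pics/w6.png",a)
cv2.imwrite("pics/w6z.png",cv2.resize(a[190:380,230:460],None,fx=3.1,fy=3.1,interpolation=2))
E
```

```text
6.25 [0.45295482 0.13190691 0.17139276] [-0.4536299   0.16448618 -0.34711976]
```

View pics/w6.png

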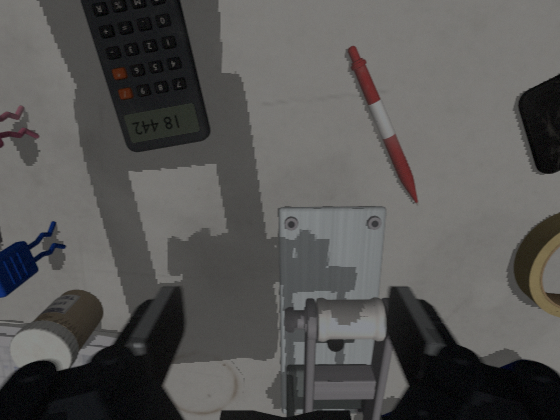

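View pics/w6z.png

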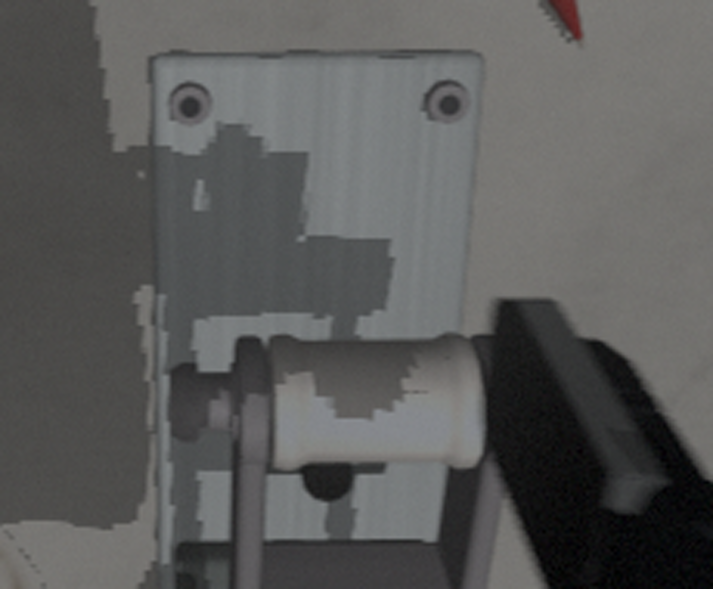

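```bash
python3 - <<'E'
from h import *
c=dict(np.load("pics/w6.npz"));print(c["eye"])
W=lambda x,y,z:at_z(c,230+x/3.1,190+y/3.1,z)
print("groove",W(221,404,.106),W(221,404,.112))
print("collar R edge",W(208,402,.113),"L edge",W(170,402,.106))
print("collar far/near",W(190,363,.106),W(190,440,.106))
print("plate edges at top z.118",W(234,404,.112))
print("head R?",W(487,404,.114))
a,b=W(153,55,.008),W(481,55,.008);print(a,b,np.linalg.norm(a-b),np.degrees(np.arctan2(*(b-a)[[1,0]]))-90)
c=dict(np.load("pics/w5.npz"))
for n,u,v in [("groove?",86,295),("headface",210,293),("coll",65,295)]: print(n,at_z(c,u,v,.106))
E
python3 - <<'E'
import cv2
a=cv2.imread("pics/w5.png")
cv2.imwrite("pics/w5z.png",cv2.resize(a[255:335,55:220],None,fx=4.5,fy=4.5,interpolation=2))
E
```

```text
[0.36594511 0.12436642 0.3123288 ]
groove [0.51347868 0.14871657 0.106     ] [0.50918843 0.14800847 0.112     ]
collar R edge [0.50822166 0.14520347 0.113     ] L edge [0.51391038 0.13795714 0.106     ]
collar far/near [0.50397583 0.14125111 0.106     ] [0.52312405 0.14306145 0.106     ]
plate edges at top z.118 [0.50895829 0.15066088 0.112     ]
head R? [0.50309301 0.20154195 0.114     ]
[0.4709657 0.1296453 0.008    ] [0.46300128 0.22032447 0.008     ] 0.09102825413369635 5.019452618564316
groove? [0.51341438 0.1467449  0.106     ]
headface [0.5059638  0.21945203 0.106     ]
coll [0.51444254 0.13445085 0.106     ]
```

View pics/w5z.png

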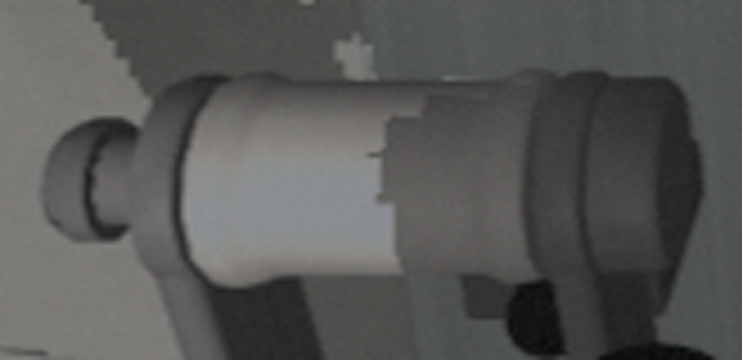

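```bash
cat > ov.py <<'E'
from h import *
import sys
def overlay(img,c,g,yaw,crop,f,out):
    x0,y0,x1,y1=crop
    a=cv2.resize(img[y0:y1,x0:x1],None,fx=f,fy=f,interpolation=2)
    u=np.array([-np.sin(yaw),np.cos(yaw),0]);e=np.array([np.cos(yaw),np.sin(yaw),0]);k=np.array([0,0,1.])
    for s,r,col in [(-.0095,.008,(0,255,0)),(-.0035,.008,(0,255,255)),(-.0035,.006,(0,0,255)),(.0035,.006,(255,0,255)),(.061,.0125,(255,255,0)),(.0695,.0125,(255,0,0))]:
        th=np.linspace(0,2*np.pi,60)
        P=[g+u*s+r*(np.cos(t)*e+np.sin(t)*k) for t in th]
        q=np.array([(proj(c,p)+.5-[x0,y0])*f-.5 for p in P]).round().astype(int)
        cv2.polylines(a,[q],True,col,1)
    cv2.imwrite(out,a)
g=np.array([float(v) for v in sys.argv[1:4]]);yaw=np.radians(float(sys.argv[4]))
overlay(cv2.imread("pics/w5.png"),dict(np.load("pics/w5.npz")),g,yaw,(55,255,220,335),4.5,"pics/"+sys.argv[5]+"a.png")
overlay(cv2.imread("pics/w6.png"),dict(np.load("pics/w6.npz")),g,yaw,(270,280,400,360),5.5,"pics/"+sys.argv[5]+"b.png")
a=cv2.imread("pics/"+sys.argv[5]+"a.png");b=cv2.imread("pics/"+sys.argv[5]+"b.png")
w=max(a.shape[1],b.shape[1]);P=lambda i:cv2.copyMakeBorder(i,0,0,0,w-i.shape[1],0)
o=np.vstack([P(a),P(b)]);s=min(1,600/o.shape[0]);print(o.shape)
cv2.imwrite("pics/"+sys.argv[5]+".png",o[:,:800][:]) if False else cv2.imwrite("pics/"+sys.argv[5]+".png",cv2.resize(o,None,fx=s,fy=s,interpolation=3))
E
python3 ov.py .512 .1495 .106 4.9 o1
```

```text
(800, 742, 3)
```

View pics/o1.png

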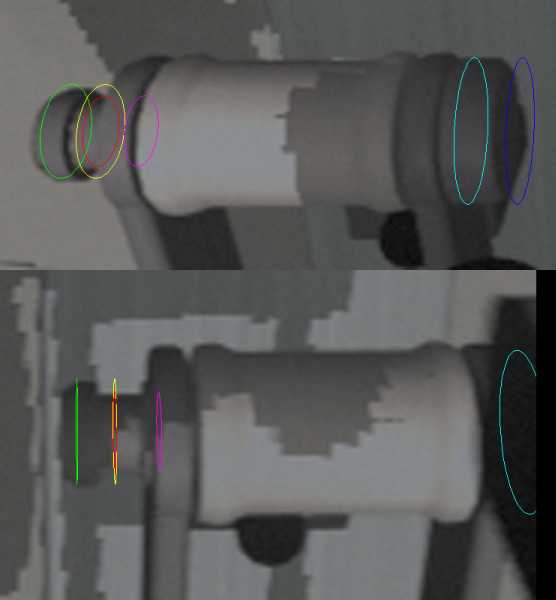

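```bash
python3 ov.py .5125 .1477 .106 4.9 o2
```

```text
(800, 742, 3)
```

View pics/o2.png

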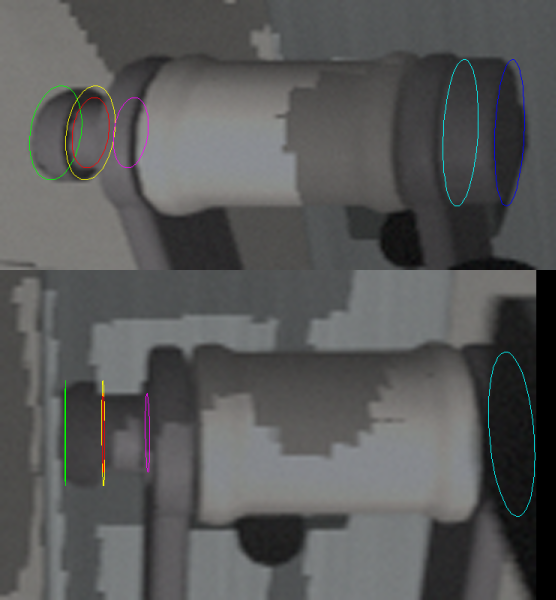

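play_rows --pt "0 -25 8 0" --pt "0 -32 8 0" --pt "0 -32 8 0" --pt "0 -32 5 0" --pt "0 -32 0 0" --pt "0 -32 0 0" --pt "0 -32 0 0" --pt "0 -32 0 0" --pt "0 -20 0 0" --pt "0 0 0 0" --grip 0.1

```text
time: 7.13
tcp_pos: [0.4538, -0.1373, 0.1976]
tool_rot: [[0.994, 0.01, -0.105], [0.105, 0.007, 0.994], [0.01, -1.0, 0.006]]
ft_force: [0.1, 0.2, 0.2]
gripper_width: 0.451
```

play_rows --pt "0 0 0 0" --pt "0 0 0 0"

```text
time: 7.3
tcp_pos: [0.4543, -0.1364, 0.1966]
tool_rot: [[0.995, 0.008, -0.104], [0.104, 0.008, 0.995], [0.009, -1.0, 0.007]]
ft_force: [-0.2, 0.5, 0.3]
gripper_width: 0.45
```

```bash
python3 - <<'E'
from h import *
s=sense();print(s["time"],s["tcp_pos"],s["ft_force"])
c=get_calibration("wrist");np.savez("pics/w7.npz",**c);print(c["eye"])
a=get_image("wrist")[:,:,::-1];cv2.imwrite("pics/w7.png",a)
E
```

```text
7.3 [ 0.45434943 -0.13643042  0.19663578] [-0.18356027  0.53208145  0.29395516]
[ 0.36834026 -0.14591213  0.33807096]
```

View pics/w7.png

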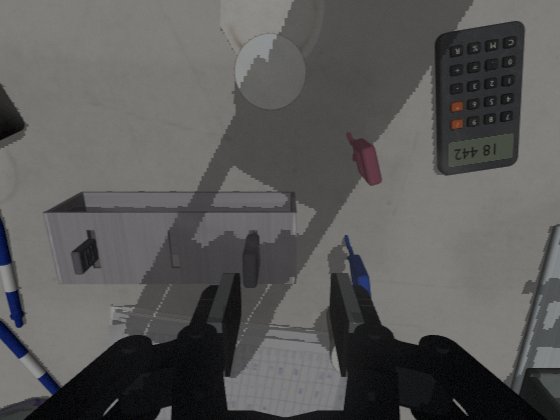

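```bash
python3 - <<'E'
from h import *
a=cv2.imread("pics/w7.png")
cv2.imwrite("pics/w7z.png",cv2.resize(a[180:300,40:310],None,fx=2.9,fy=2.9,interpolation=2))
cv2.imwrite("pics/w7y.png",cv2.resize(a[220:300,200:310],None,fx=7,fy=7,interpolation=2))
E
```

```text
(no output)
```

View pics/w7z.png

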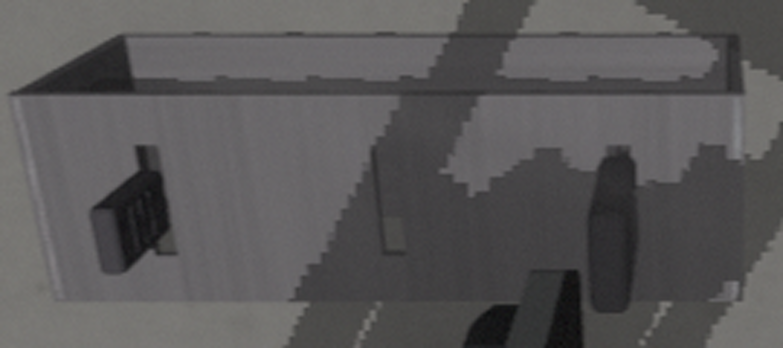

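View pics/w7y.png

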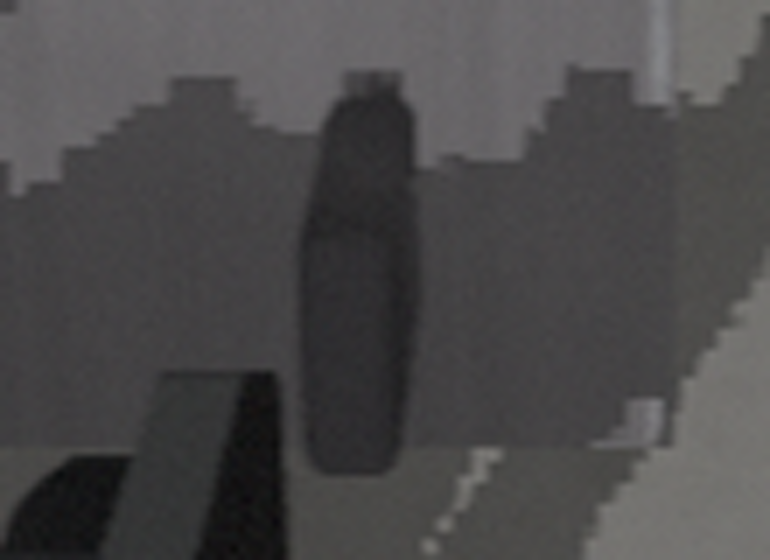

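```bash
python3 - <<'E'
from h import *
c=dict(np.load("pics/w7.npz"))
Z=lambda x,y,z:at_z(c,40+x/2.9,180+y/2.9,z); Y=lambda x,y,z:at_z(c,200+x/7,220+y/7,z)
P=[Z(12,95,.06),Z(742,95,.06),Z(58,300,.06),Z(740,298,.06)]
for p in P: print(p)
print(np.linalg.norm(P[0]-P[1]),np.linalg.norm(P[1]-P[3]),[np.degrees(np.arctan2(*(P[j]-P[i])[[1,0]]))-90 for i,j in((0,1),(2,3))], np.degrees(np.arctan2(*(P[3]-P[1])[[1,0]])))
ce=sum(P)/4;t=np.radians(5.5);print("big slot",ce[:2]+R2(t)@[0,.065],"small",ce[:2]+R2(t)@[0,-.065])
for z in (.098,.1,.104): print(z,Y(352,350,z),Y(302,350,z),Y(400,350,z),Y(352,228,z),Y(352,474,z))
print("foot",Y(362,95,.06))
E
```

```text
[ 0.48511246 -0.32139496  0.06      ]
[ 0.46516706 -0.12508836  0.06      ]
[ 0.54779468 -0.31512167  0.06      ]
[ 0.52750462 -0.11855788  0.06      ]
0.19731725881037118 0.06267868543702743 [np.float64(5.801530046931731), np.float64(5.893415893422457)] 5.980488556527017
big slot [ 0.50016473 -0.15533997] small [ 0.51262468 -0.28474147]
0.098 [ 0.49860617 -0.15557837  0.098     ] [ 0.49911745 -0.16068127  0.098     ] [ 0.49811518 -0.15067802  0.098     ] [ 0.48482874 -0.15658417  0.098     ] [ 0.51311249 -0.15451936  0.098     ]
0.1 [ 0.49752094 -0.15549784  0.1       ] [ 0.49802796 -0.16055823  0.1       ] [ 0.49703404 -0.15063831  0.1       ] [ 0.48385829 -0.15649526  0.1       ] [ 0.51190641 -0.15444765  0.1       ]
0.104 [ 0.49535048 -0.15533679  0.104     ] [ 0.49584898 -0.16031215  0.104     ] [ 0.49487177 -0.1505589   0.104     ] [ 0.48191739 -0.15631745  0.104     ] [ 0.50949425 -0.15430424  0.104     ]
foot [ 0.48636875 -0.15835808  0.06      ]
```

play_rows --pt "12 -6 0 0" --pt "15 -7 0 0" --pt "12 -5 0 0" --pt "4 -2 0 0" --pt "0 0 0 0" --pt "0 0 0 0"

```text
time: 7.85
tcp_pos: [0.4999, -0.1476, 0.1956]
tool_rot: [[0.993, 0.007, -0.115], [0.115, 0.011, 0.993], [0.008, -1.0, 0.01]]
ft_force: [-0.1, 0.1, -0.2]
gripper_width: 0.452
```

play_rows --pt "0 0 -15 0" --pt "0 0 -15 0" --pt "0 0 -10 0" --pt "0 0 -5 0" --pt "0 0 0 0"

```text
time: 8.27
tcp_pos: [0.4988, -0.1442, 0.15]
tool_rot: [[0.993, 0.008, -0.119], [0.119, 0.011, 0.993], [0.009, -1.0, 0.01]]
ft_force: [-0.6, -0.6, 0.2]
gripper_width: 0.448
```

play_rows --pt "0 -4 -3 -0.4" --pt "0 -4 -3 -0.4" --pt "0 -3 -3 -0.4" --pt "0 0 0 0" --pt "0 0 0 0"

```text
time: 8.68
tcp_pos: [0.4991, -0.1567, 0.142]
tool_rot: [[0.995, 0.01, -0.095], [0.095, 0.01, 0.995], [0.01, -1.0, 0.009]]
ft_force: [-0.1, 0.4, 0.4]
gripper_width: 0.45
```

```bash
python3 - <<'E'
from h import *
s=sense();print(s["time"],s["tcp_pos"],s["ft_force"])
c=get_calibration("wrist");np.savez("pics/w8.npz",**c);print(c["eye"])
a=get_image("wrist")[:,:,::-1];cv2.imwrite("pics/w8.png",a)
E
```

```text
8.6833 [ 0.49908751 -0.15668032  0.14198724] [-0.08967311  0.37116492  0.36847623]
[ 0.41284643 -0.16569907  0.28329289]
```

View pics/w8.png

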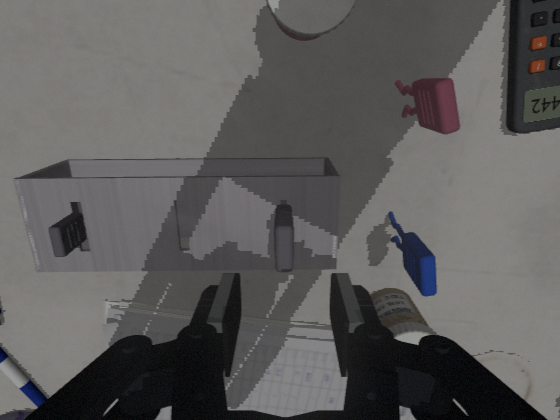

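play_rows --pt "0 0 -8 0" --pt "0 0 -10 0" --pt "0 0 -10 0" --pt "0 0 -8 0" --pt "0 0 0 0"

```text
time: 9.15
tcp_pos: [0.4994, -0.1568, 0.1029]
tool_rot: [[0.995, 0.011, -0.095], [0.095, 0.01, 0.995], [0.012, -1.0, 0.009]]
ft_force: [0.1, -0.6, 0.6]
gripper_width: 0.452
```

play_rows --pt "0 0.3 -8 0" --pt "0 0.3 -8 0" --pt "0 0.3 -8 0" --pt "0 0 -5 0" --pt "0 0 -3 0" --pt "0 0 0 0"

```text
time: 9.65
tcp_pos: [0.4982, -0.155, 0.0656]
tool_rot: [[0.995, 0.008, -0.096], [0.096, 0.011, 0.995], [0.009, -1.0, 0.01]]
ft_force: [0.0, -0.4, -0.9]
gripper_width: 0.452
```

```bash
python3 - <<'E'
from h import *
s=sense();print(s["time"],s["tcp_pos"],s["ft_force"])
a=get_image("wrist")[:,:,::-1];cv2.imwrite("pics/w9.png",a[200:,130:450])
b=get_image("scene")[:,:,::-1];cv2.imwrite("pics/s9.png",cv2.resize(b[180:330,220:380],None,fx=3.7,fy=3.7,interpolation=2))
E
```

```text
9.65 [ 0.49817443 -0.15497276  0.06557649] [ 0.0125599  -0.43942975 -0.92154187]
```

View pics/w9.png

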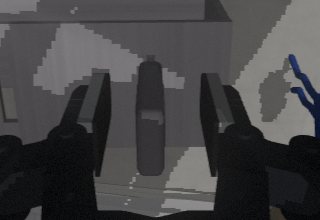

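View pics/s9.png

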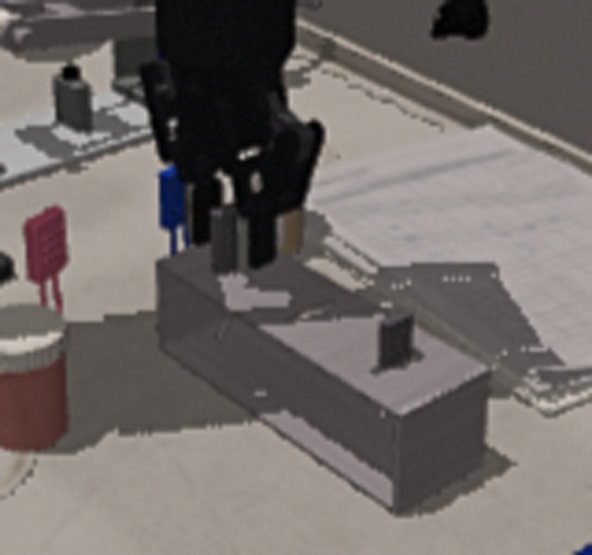

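play_rows --pt "0 0 1 0" --pt "0 0 0.5 0" --pt "0 0 0 0" --pt "0 0 0 0" --pt "0 0 0 0" --pt "0 0 0 0" --grip 1 --grip_force 80

```text
time: 10.25
tcp_pos: [0.5004, -0.156, 0.0706]
tool_rot: [[0.995, 0.013, -0.096], [0.096, 0.009, 0.995], [0.014, -1.0, 0.007]]
ft_force: [0.2, -0.3, -0.5]
gripper_width: 0.103
```

play_rows --pt "0 0 0 0" --pt "0 0 2 0" --pt "0 0 5 0" --pt "0 0 5 0"

```text
time: 10.58
tcp_pos: [0.4995, -0.1557, 0.0823]
tool_rot: [[0.995, 0.011, -0.096], [0.096, 0.01, 0.995], [0.012, -1.0, 0.008]]
ft_force: [-0.2, -0.7, -0.6]
gripper_width: 0.106
```

play_rows --pt "0 0 8 0" --pt "0 0 10 0" --pt "0 0 12 0" --pt "0 0 14 0" --pt "0 0 16 0" --pt "0 0 16 0" --pt "0 0 16 0" --pt "0 0 14 0" --pt "0 0 8 0" --pt "0 0 0 0"

```text
time: 11.42
tcp_pos: [0.5007, -0.1558, 0.2141]
tool_rot: [[0.995, 0.019, -0.096], [0.096, 0.007, 0.995], [0.02, -1.0, 0.005]]
ft_force: [0.5, -0.7, 0.6]
gripper_width: 0.102
```

```bash
python3 - <<'E'
from h import *
s=sense();print(s["time"],s["tcp_pos"],s["ft_force"],s["gripper_width"])
c=get_calibration("wrist");np.savez("pics/w10.npz",**c)
a=get_image("wrist")[:,:,::-1];cv2.imwrite("pics/w10.png",a)
b=get_image("scene")[:,:,::-1];cv2.imwrite("pics/s10.png",b)
cv2.imwrite("pics/s10z.png",cv2.resize(b[120:330,200:380],None,fx=2.8,fy=2.8,interpolation=2))
E
```

```text
11.4167 [ 0.5007293  -0.15577587  0.21414949] [ 0.51819784 -0.69030998  0.64757945] 0.10158449514112589
```

View pics/w10.png

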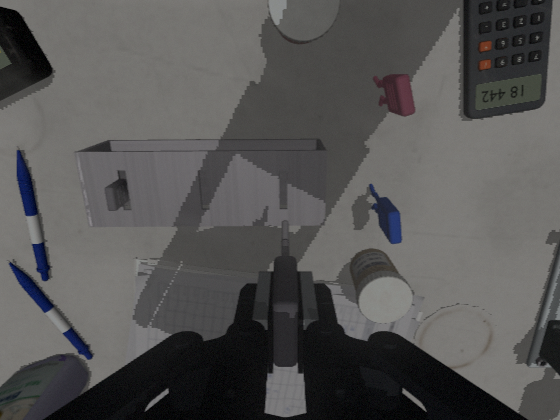

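View pics/s10z.png

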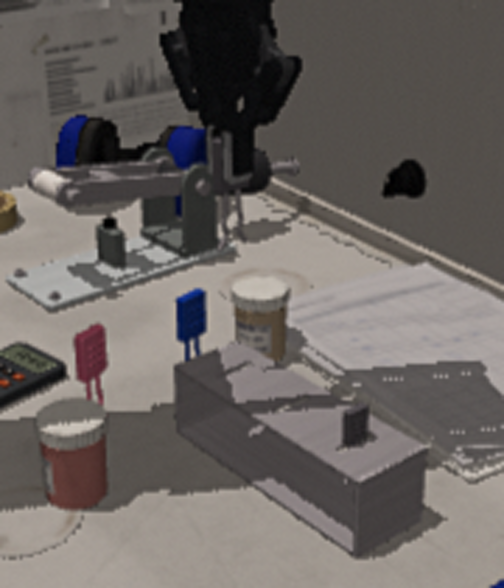

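```bash
python3 - <<'E'
from h import *
a=cv2.imread("pics/w10.png")
cv2.imwrite("pics/w10z.png",cv2.resize(a[205:385,240:330],None,fx=4.4,fy=4.4,interpolation=2))
b=cv2.imread("pics/s10.png")
cv2.imwrite("pics/s10y.png",cv2.resize(b[160:215,260:310],None,fx=10,fy=10,interpolation=2))
c=dict(np.load("pics/w10.npz"));s=get_calibration("scene")
t=np.radians(5.5);e=np.array([np.cos(t),np.sin(t),0])
for off in(.030,.034,.038):
    o=np.array([.5005,-.1558,.2141-off])
    print(off,"tips wrist",proj(c,o-.0095*e+[0,0,-.0205]),proj(c,o+.0095*e+[0,0,-.0205]),"tabtop",proj(c,o-.014*e+[0,0,.064]),proj(c,o+.014*e+[0,0,.064]),"scene",proj(s,o-.0095*e+[0,0,-.0205]),proj(s,o+.0095*e+[0,0,-.0205]),"tabfoot",proj(s,o+[0,0,.024]))
E
```

```text
0.03 tips wrist [283.46738882 227.06581502] [283.51711948 258.00997427] tabtop [283.83180864 310.32878283] [283.92118447 376.2076474 ] scene [278.89185818 207.93234469] [286.21589295 205.58957095] tabfoot [282.27251397 186.03543858]
0.034 tips wrist [283.4565206  224.36016369] [283.50571871 254.85008587] tabtop [283.80355493 303.51168452] [283.89248207 368.08465957] scene [278.92610639 209.7602301 ] [286.23546822 207.39804339] tabfoot [282.30053679 187.93539076]
0.038 tips wrist [283.44603397 221.74950621] [283.49470631 251.79783671] tabtop [283.77689631 297.07945246] [283.86529027 360.38918024] scene [278.96022007 211.58093548] [286.2549676  209.19950501] tabfoot [282.32844784 189.82776448]
```

View pics/w10z.png

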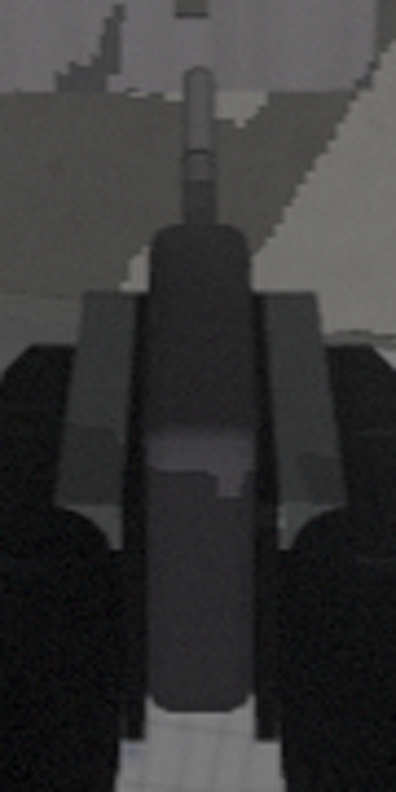

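View pics/s10y.png

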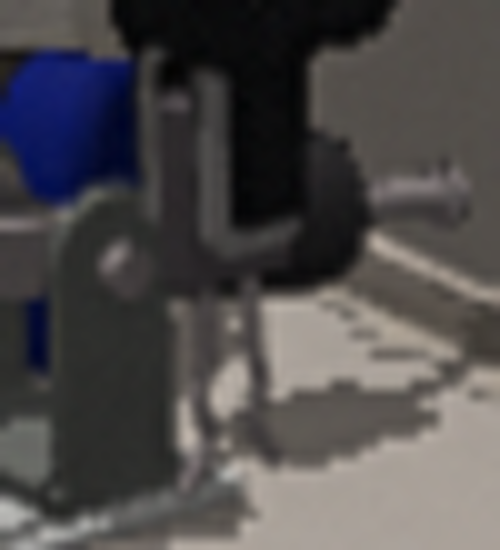

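play_rows --pt "0 15 0 0" --pt "0 28 0 0" --pt "0 30 0 0" --pt "0 30 0 0" --pt "0 30 0 0" --pt "0 30 0 0" --pt "0 30 0 0" --pt "0 30 0 0" --pt "0 30 0 0" --pt "0 20 0 0"

```text
time: 12.35
tcp_pos: [0.4905, 0.1249, 0.198]
tool_rot: [[0.996, -0.004, -0.086], [0.086, 0.009, 0.996], [-0.003, -1.0, 0.009]]
ft_force: [0.6, -0.2, 0.5]
gripper_width: 0.099
```

play_rows --pt "2 5 0 0" --pt "0 0 0 0" --pt "0 0 0 0"

```text
time: 12.6
tcp_pos: [0.4897, 0.134, 0.194]
tool_rot: [[0.996, -0.01, -0.092], [0.093, 0.008, 0.996], [-0.01, -1.0, 0.009]]
ft_force: [0.4, -1.3, -1.4]
gripper_width: 0.099
```

play_rows --pt "6 4 0 -0.1" --pt "6 4 0 -0.1" --pt "6 3 0 -0.1" --pt "4 2 0 0" --pt "0 0 0 0" --pt "0 0 0 0"

```text
time: 13.1
tcp_pos: [0.5148, 0.1435, 0.1926]
tool_rot: [[0.997, -0.012, -0.081], [0.081, 0.007, 0.997], [-0.011, -1.0, 0.008]]
ft_force: [-0.5, -0.2, 0.6]
gripper_width: 0.102
```

```bash
python3 - <<'E'
from h import *
s=sense();print(s["time"],s["tcp_pos"],s["ft_force"],s["gripper_width"]);print(s["tool_rot"])
c=get_calibration("wrist");np.savez("pics/w11.npz",**c)
a=get_image("wrist")[:,:,::-1];cv2.imwrite("pics/w11.png",a)
cv2.imwrite("pics/w11z.png",cv2.resize(a[180:380,200:400],None,fx=3,fy=3,interpolation=2))
E
```

```text
13.1 [0.51479563 0.14345682 0.19258955] [-0.53899873 -0.23040703  0.60102385] 0.10222746326623919
[[ 0.99666883 -0.01204    -0.08066156]
 [ 0.08074995  0.0070441   0.9967095 ]
 [-0.01143219 -0.9999027   0.00799286]]
```

View pics/w11z.png

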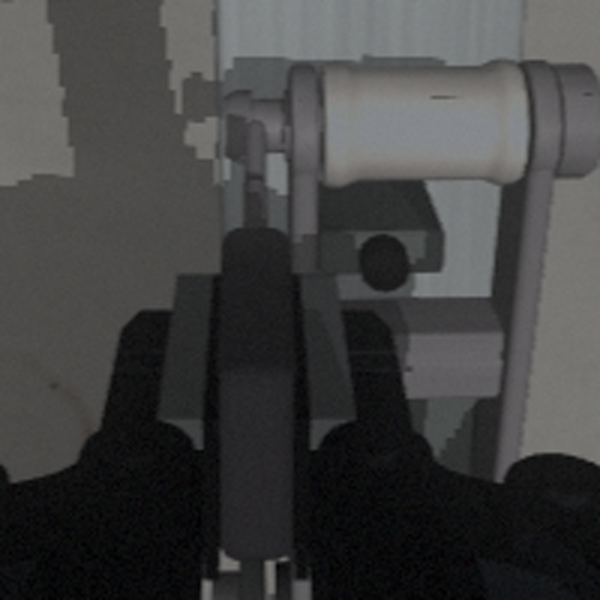

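```bash
python3 - <<'E'
from ov import *
E
python3 - <<'E'
import sys; sys.argv=["x",".5125",".1477",".106","4.9","tmp"]
sys.path.insert(0,".")
import os; os.chdir(".")
from ov import overlay
from h import *
overlay(cv2.imread("pics/w11.png"),dict(np.load("pics/w11.npz")),np.array([.5125,.1477,.106]),np.radians(4.9),(255,190,405,290),5,"pics/o3.png")
c=dict(np.load("pics/w11.npz"))
print("leg near tip at z .138:",at_z(c,200+256/3,180+130/3,.1375),"tab top near/far ctr",at_z(c,200+257/3,180+365/3,.222),at_z(c,200+256/3,180+550/3,.222))
E
```

```text
(800, 742, 3)
leg near tip at z .138: [0.50300523 0.14370932 0.1375    ] tab top near/far ctr [0.50135298 0.14292137 0.222     ] [0.52732747 0.1449102  0.222     ]Traceback (most recent call last):
  File "<stdin>", line 1, in <module>
  File "ov.py", line 13, in <module>
    g=np.array([float(v) for v in sys.argv[1:4]]);yaw=np.radians(float(sys.argv[4]))
                                                                       ~~~~~~~~^^^
IndexError: list index out of range
```

View pics/o3.png

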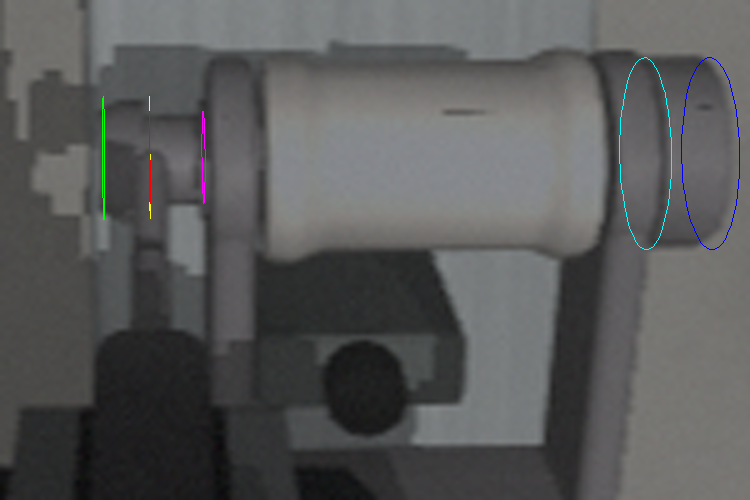

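play_rows --pt "-1 2 0 0" --pt "-1 2 0 0" --pt "0 0 0 0" --pt "0 0 0 0"

```text
time: 13.48
tcp_pos: [0.5123, 0.1474, 0.1927]
tool_rot: [[0.997, -0.012, -0.08], [0.08, 0.007, 0.997], [-0.011, -1.0, 0.008]]
ft_force: [0.4, 0.6, -0.7]
gripper_width: 0.106
```

play_rows --pt "0 0 -5 0" --pt "0 0 -6 0" --pt "0 0 -6 0" --pt "0 0 -5 0" --pt "0 0 0 0" --pt "0 0 0 0"

```text
time: 13.98
tcp_pos: [0.5115, 0.1475, 0.1678]
tool_rot: [[0.997, -0.013, -0.081], [0.081, 0.007, 0.997], [-0.012, -1.0, 0.008]]
ft_force: [-0.0, 0.5, 0.3]
gripper_width: 0.103
```

```bash
python3 - <<'E'
from h import *
s=sense();print(s["time"],s["tcp_pos"],s["ft_force"],s["gripper_width"]);print(s["tool_rot"])
c=get_calibration("wrist");np.savez("pics/w12.npz",**c)
a=get_image("wrist")[:,:,::-1];cv2.imwrite("pics/w12.png",a)
b=get_image("scene")[:,:,::-1];cv2.imwrite("pics/s12.png",b)
A=cv2.resize(a[200:320,240:360],None,fx=4,fy=4,interpolation=2);B=cv2.resize(b[150:210,190:230],None,fx=8,fy=8,interpolation=2)
cv2.imwrite("pics/m12.png",np.hstack([A,B[:480]]))
E
```

```text
13.9833 [0.51145245 0.14746    0.16775862] [-0.04772415  0.49586074  0.29402577] 0.10325537242504032
[[ 0.99666084 -0.01271326 -0.08065692]
 [ 0.08074768  0.00679378  0.99671142]
 [-0.01212349 -0.9998961   0.00779766]]
```

View pics/m12.png

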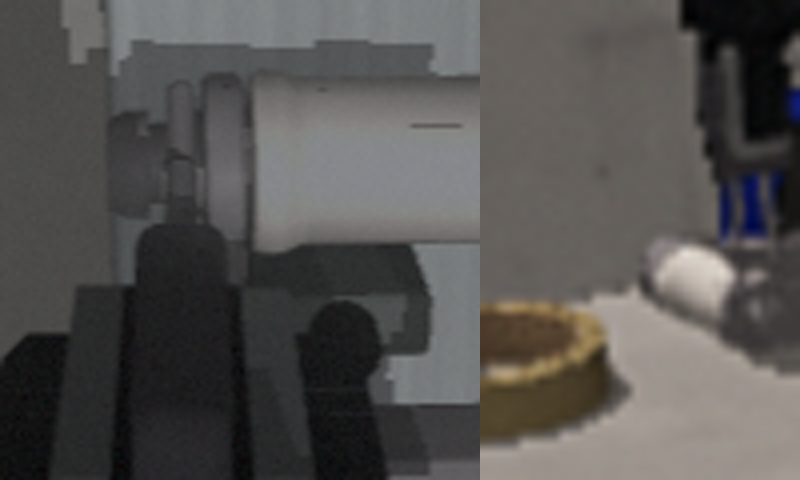

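play_rows --pt "0 0.3 -3 0" --pt "0 0 -3 0" --pt "0 0 -2 0" --pt "0 0 -2 0" --grip_force 100

```text
time: 14.42
tcp_pos: [0.5125, 0.1479, 0.1585]
tool_rot: [[0.997, -0.01, -0.081], [0.081, 0.007, 0.997], [-0.01, -1.0, 0.008]]
ft_force: [-0.6, 0.4, -1.0]
gripper_width: 0.101
```

play_rows --pt "0 0 -2 0" --pt "0 0 -2 0"

```text
time: 14.58
tcp_pos: [0.5128, 0.148, 0.1544]
tool_rot: [[0.997, -0.009, -0.081], [0.081, 0.007, 0.997], [-0.009, -1.0, 0.008]]
ft_force: [1.6, -0.0, 2.8]
gripper_width: 0.1
```

play_rows --pt "0 0 -2 0" --pt "0 0 -2 0"

```text
time: 14.75
tcp_pos: [0.5138, 0.148, 0.1514]
tool_rot: [[0.997, -0.007, -0.081], [0.081, 0.008, 0.997], [-0.006, -1.0, 0.008]]
ft_force: [-2.3, -0.1, 5.5]
gripper_width: 0.099
```

play_rows --pt "-0.5 0 -2 0" --pt "-0.5 0 -2 0"

```text
time: 14.92
tcp_pos: [0.5132, 0.148, 0.1486]
tool_rot: [[0.997, -0.006, -0.081], [0.081, 0.008, 0.997], [-0.005, -1.0, 0.008]]
ft_force: [-1.6, -0.9, 6.4]
gripper_width: 0.099
```

play_rows --pt "-0.5 0 -2 0" --pt "-0.5 0 -2 0"

```text
time: 15.08
tcp_pos: [0.5128, 0.148, 0.1462]
tool_rot: [[0.997, -0.004, -0.081], [0.081, 0.008, 0.997], [-0.003, -1.0, 0.008]]
ft_force: [-1.8, -0.7, 7.2]
gripper_width: 0.101
```

play_rows --pt "-0.3 0 -2 0" --pt "-0.3 0 -2 0"

```text
time: 15.25
tcp_pos: [0.5128, 0.148, 0.1439]
tool_rot: [[0.997, -0.002, -0.081], [0.081, 0.008, 0.997], [-0.002, -1.0, 0.008]]
ft_force: [-3.3, -0.5, 8.1]
gripper_width: 0.094
```

play_rows --pt "-1.2 0 -1.5 0" --pt "-1.2 0 -1.5 0"

```text
time: 15.42
tcp_pos: [0.5119, 0.148, 0.1431]
tool_rot: [[0.997, 0.001, -0.081], [0.081, 0.008, 0.997], [0.002, -1.0, 0.008]]
ft_force: [0.7, -1.0, 8.2]
gripper_width: 0.095
```

play_rows --pt "-1 0 -1.5 0" --pt "-1 0 -1.5 0"

```text
time: 15.58
tcp_pos: [0.5118, 0.1479, 0.1428]
tool_rot: [[0.997, 0.006, -0.081], [0.08, 0.008, 0.997], [0.007, -1.0, 0.008]]
ft_force: [0.2, -0.8, 7.9]
gripper_width: 0.096
```

play_rows --pt "0 0 -2.5 0" --pt "0 0 -2.5 0"

```text
time: 15.75
tcp_pos: [0.5125, 0.148, 0.1403]
tool_rot: [[0.997, 0.009, -0.081], [0.081, 0.008, 0.997], [0.009, -1.0, 0.008]]
ft_force: [-5.5, -1.2, 8.8]
gripper_width: 0.099
```

play_rows --pt "0 0 -2.5 0" --pt "0 0 -2.5 0"

```text
time: 15.92
tcp_pos: [0.5123, 0.1479, 0.1372]
tool_rot: [[0.997, 0.008, -0.081], [0.081, 0.008, 0.997], [0.009, -1.0, 0.007]]
ft_force: [-4.1, -1.3, 9.6]
gripper_width: 0.098
```

play_rows --pt "0 0 -2.5 0" --pt "0 0 -2.5 0"

```text
time: 16.08
tcp_pos: [0.5122, 0.1479, 0.1342]
tool_rot: [[0.997, 0.008, -0.081], [0.081, 0.008, 0.997], [0.009, -1.0, 0.007]]
ft_force: [-4.8, -1.2, 10.9]
gripper_width: 0.092
```

play_rows --pt "-0.8 0 -2.3 0" --pt "-0.8 0 -2.3 0"

```text
time: 16.25
tcp_pos: [0.5115, 0.148, 0.1323]
tool_rot: [[0.997, 0.011, -0.081], [0.081, 0.008, 0.997], [0.011, -1.0, 0.007]]
ft_force: [-2.7, -1.6, 11.5]
gripper_width: 0.101
```

```bash
python3 - <<'E'
from h import *
s=sense();print(s["time"],s["tcp_pos"],s["ft_force"],s["wrist_torque"])
c=get_calibration("wrist");np.savez("pics/w13.npz",**c)
a=get_image("wrist")[:,:,::-1];cv2.imwrite("pics/w13.png",a)
b=get_image("scene")[:,:,::-1];cv2.imwrite("pics/s13.png",b)
A=cv2.resize(a[200:320,240:360],None,fx=4,fy=4,interpolation=2);B=cv2.resize(b[150:210,190:230],None,fx=8,fy=8,interpolation=2)
cv2.imwrite("pics/m13.png",np.hstack([A,B[:480]]))
E
```

```text
16.25 [0.51152581 0.14795078 0.13225535] [-2.73619869 -1.57328421 11.46188884] [-0.26960581  0.52405161  0.01172055]
```

View pics/m13.png

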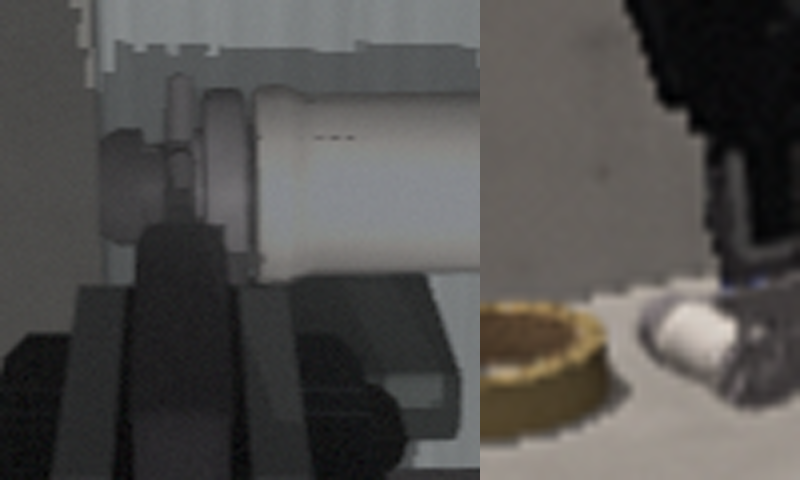

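play_rows --pt "-0.6 0 -2.3 0" --pt "-0.4 0 -2.3 0"

```text
time: 16.52
tcp_pos: [0.5118, 0.148, 0.1309]
tool_rot: [[0.997, 0.014, -0.081], [0.081, 0.008, 0.997], [0.015, -1.0, 0.007]]
ft_force: [-5.3, -1.1, 11.2]
gripper_width: 0.096
```

play_rows --pt "-0.4 0 -2.4 0"

```text
time: 16.6
tcp_pos: [0.5116, 0.148, 0.1299]
tool_rot: [[0.997, 0.015, -0.081], [0.081, 0.008, 0.997], [0.015, -1.0, 0.007]]
ft_force: [-4.6, -1.6, 11.0]
gripper_width: 0.099
```

play_rows --pt "-0.4 0 -2.4 0"

```text
time: 16.68
tcp_pos: [0.5114, 0.148, 0.1286]
tool_rot: [[0.997, 0.015, -0.081], [0.081, 0.008, 0.997], [0.016, -1.0, 0.007]]
ft_force: [-3.3, -0.3, 5.4]
gripper_width: 0.098
```

play_rows --pt "-0.4 0 -2.4 0"

```text
time: 16.77
tcp_pos: [0.5114, 0.1479, 0.127]
tool_rot: [[0.997, 0.016, -0.081], [0.081, 0.008, 0.997], [0.017, -1.0, 0.007]]
ft_force: [-0.4, -1.0, 8.1]
gripper_width: 0.101
```

```bash
python3 - <<'E'
from h import *
s=sense();print(s["time"],s["tcp_pos"],s["ft_force"],s["wrist_torque"])
c=get_calibration("wrist");np.savez("pics/w14.npz",**c)
a=get_image("wrist")[:,:,::-1];cv2.imwrite("pics/w14.png",a)
b=get_image("scene")[:,:,::-1];cv2.imwrite("pics/s14.png",b)
A=cv2.resize(a[200:320,240:360],None,fx=4,fy=4,interpolation=2);B=cv2.resize(b[150:210,190:230],None,fx=8,fy=8,interpolation=2)
cv2.imwrite("pics/m14.png",np.hstack([A,B[:480]]))
E
```

```text
16.7667 [0.51136816 0.14794559 0.12700143] [-0.38343427 -0.9882615   8.13366324] [-0.12566192  0.11197664  0.02271664]
```

View pics/m14.png

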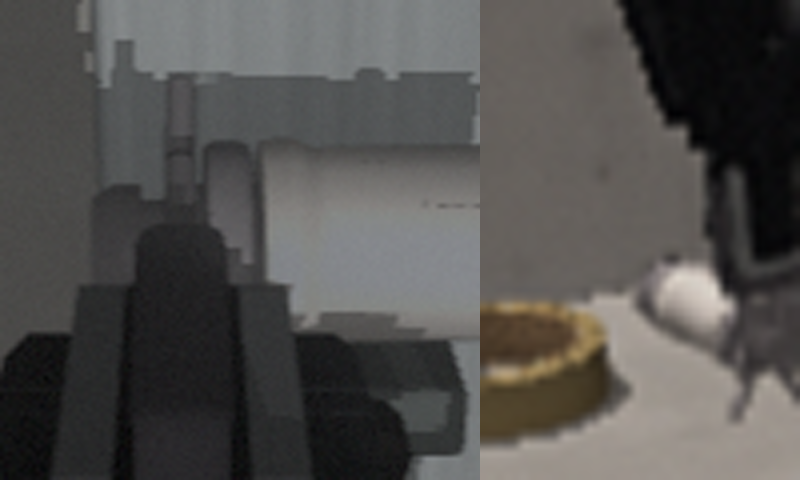

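play_rows --pt "0 0 1.5 0" --pt "0 0 1.5 0" --pt "0 0 1.5 0"

```text
time: 17.12
tcp_pos: [0.5123, 0.148, 0.1329]
tool_rot: [[0.997, 0.019, -0.081], [0.081, 0.009, 0.997], [0.019, -1.0, 0.007]]
ft_force: [-0.4, -0.7, 4.0]
gripper_width: 0.103
```

play_rows --pt "0 0 1.5 0" --pt "0 0 1 0"

```text
time: 17.28
tcp_pos: [0.5122, 0.148, 0.1352]
tool_rot: [[0.997, 0.019, -0.081], [0.081, 0.009, 0.997], [0.019, -1.0, 0.007]]
ft_force: [0.3, -0.5, -0.7]
gripper_width: 0.099
```

play_rows --pt "0 0 0 0" --pt "0 0 0 0"

```text
time: 17.45
tcp_pos: [0.5123, 0.1481, 0.1354]
tool_rot: [[0.997, 0.019, -0.081], [0.081, 0.009, 0.997], [0.02, -1.0, 0.007]]
ft_force: [-0.8, -0.9, 3.8]
gripper_width: 0.096
```

```bash
python3 - <<'E'
import sys; sys.argv=["x",".5125",".1477",".106","4.9","tmp"]
from ov import overlay
from h import *
s=sense();print(s["time"],s["tcp_pos"],s["ft_force"],s["wrist_torque"])
c=get_calibration("wrist");np.savez("pics/w15.npz",**c)
a=get_image("wrist")[:,:,::-1];cv2.imwrite("pics/w15.png",a)
b=get_image("scene")[:,:,::-1];cv2.imwrite("pics/s15.png",b)
overlay(a,c,np.array([.5125,.1477,.106]),np.radians(4.9),(255,190,405,290),5,"pics/o15.png")
b0=cv2.imread("pics/scene0.png")
B=[cv2.resize(q[145:215,185:285],None,fx=4,fy=4,interpolation=2) for q in(b0,b)]
cv2.imwrite("pics/m15.png",np.hstack(B))
E
```

```text
(800, 742, 3)
17.45 [0.51230861 0.14807986 0.13542327] [-0.81335842 -0.86264719  3.77001659] [-0.06637799  0.11014198  0.00830937]
```

View pics/o15.png

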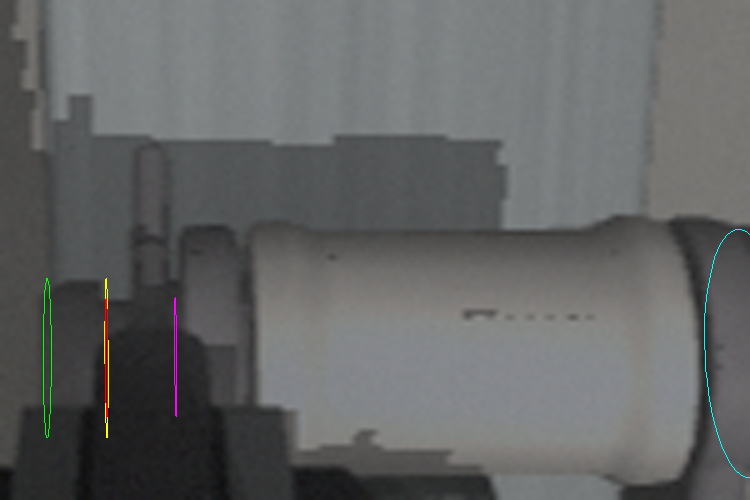

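View pics/m15.png

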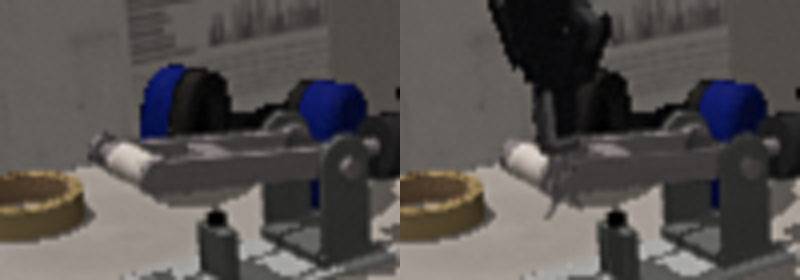

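play_rows --pt "0 0 1.2 0" --pt "0 0 0 0"

```text
time: 17.72
tcp_pos: [0.5122, 0.148, 0.1362]
tool_rot: [[0.997, 0.019, -0.081], [0.081, 0.008, 0.997], [0.019, -1.0, 0.007]]
ft_force: [0.2, -0.7, 3.8]
gripper_width: 0.098
```

play_rows --pt "0 0 1.2 0" --pt "0 0 0 0"

```text
time: 17.88
tcp_pos: [0.5122, 0.148, 0.1371]
tool_rot: [[0.997, 0.019, -0.081], [0.081, 0.008, 0.997], [0.019, -1.0, 0.007]]
ft_force: [-0.0, -0.0, 4.2]
gripper_width: 0.098
```

play_rows --pt "0 0 1 0" --pt "0 0 0 0"

```text
time: 18.05
tcp_pos: [0.5122, 0.1479, 0.138]
tool_rot: [[0.997, 0.018, -0.081], [0.081, 0.008, 0.997], [0.019, -1.0, 0.007]]
ft_force: [0.8, -0.9, 1.8]
gripper_width: 0.102
```

play_rows --pt "0 0 1 0" --pt "0 0 0 0"

```text
time: 18.22
tcp_pos: [0.5121, 0.148, 0.139]
tool_rot: [[0.997, 0.018, -0.081], [0.081, 0.008, 0.997], [0.019, -1.0, 0.007]]
ft_force: [0.6, -0.3, 0.1]
gripper_width: 0.099
```

play_rows --pt "0 0 0 0" --pt "0 0 0 0" --pt "0 0 0 0" --pt "0 0 0 0" --pt "0 0 0 0" --grip 0.2

```text
time: 18.63
tcp_pos: [0.511, 0.1479, 0.1382]
tool_rot: [[0.997, 0.016, -0.081], [0.081, 0.008, 0.997], [0.016, -1.0, 0.007]]
ft_force: [-0.1, -0.3, 0.2]
gripper_width: 0.399
```

play_rows --pt "0 0 5 0" --pt "0 0 10 0" --pt "0 0 15 0" --pt "0 0 15 0" --pt "0 0 15 0" --pt "0 0 10 0" --pt "-10 0 0 0" --pt "-15 0 0 0" --pt "-15 0 0 0" --pt "0 0 0 0"

```text
time: 19.47
tcp_pos: [0.4705, 0.1478, 0.2186]
tool_rot: [[0.997, 0.019, -0.081], [0.08, 0.009, 0.997], [0.02, -1.0, 0.007]]
ft_force: [-1.2, -0.1, -0.1]
gripper_width: 0.401
```

play_rows --pt "0 -15 0 0" --pt "0 -15 0 0" --pt "0 0 0 0" --pt "0 0 0 0"

```text
time: 19.8
tcp_pos: [0.472, 0.1177, 0.2216]
tool_rot: [[0.996, 0.024, -0.082], [0.082, 0.01, 0.997], [0.025, -1.0, 0.008]]
ft_force: [0.3, 0.1, -0.3]
gripper_width: 0.4
```

```bash
python3 - <<'E'
import sys; sys.argv=["x",".5125",".1477",".106","4.9","tmp"]
from ov import overlay
from h import *
s=sense();print(s["time"],s["tcp_pos"],s["ft_force"])
c=get_calibration("wrist");np.savez("pics/w16.npz",**c)
a=get_image("wrist")[:,:,::-1];cv2.imwrite("pics/w16.png",a)
b=get_image("scene")[:,:,::-1];cv2.imwrite("pics/s16.png",b)
overlay(a,c,np.array([.5125,.1477,.106]),np.radians(4.9),(240,190,440,340),4,"pics/o16.png")
cv2.imwrite("pics/w16z.png",cv2.resize(a[190:340,240:440],None,fx=4,fy=4,interpolation=2))
b0=cv2.imread("pics/scene0.png")
B=[cv2.resize(q[145:215,185:285],None,fx=4,fy=4,interpolation=2) for q in(b0,b)]
cv2.imwrite("pics/m16.png",np.hstack(B))
E
```

```text
(800, 742, 3)
19.8 [0.47196402 0.117713   0.22158797] [ 0.29848532  0.05685153 -0.30189916]
```

View pics/o16.png

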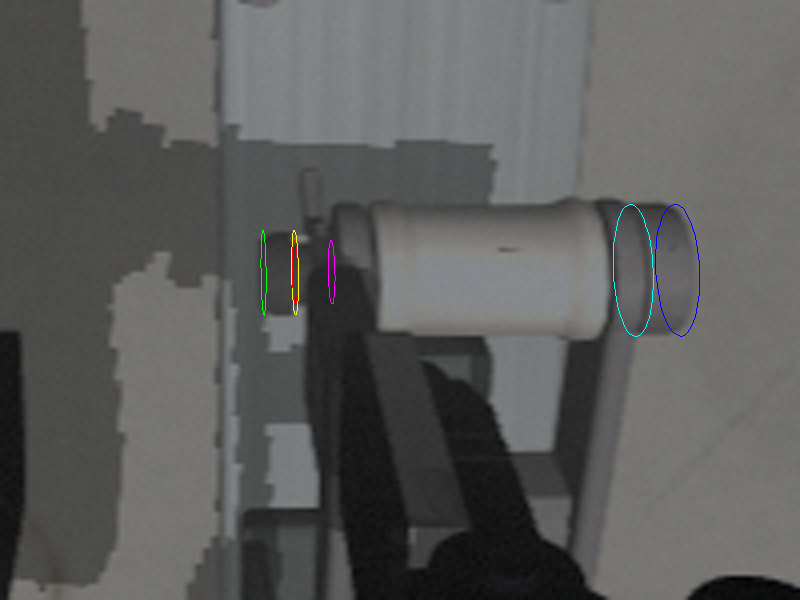

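View pics/m16.png

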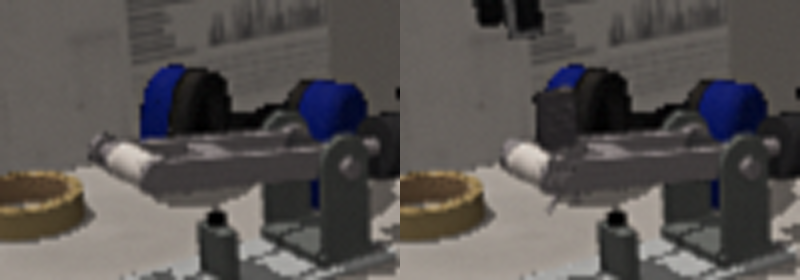

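View pics/s16.png

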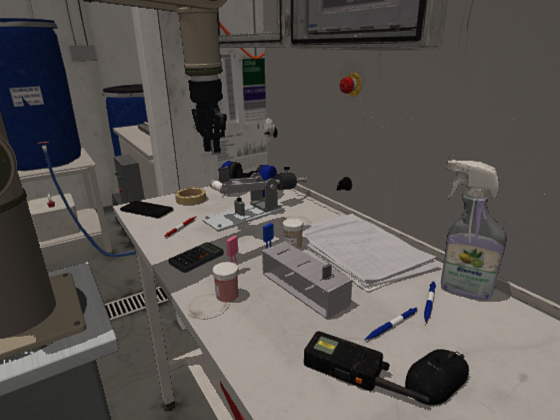

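```bash
python3 - <<'E'
from h import *
c=dict(np.load("pics/w16.npz"));s=get_calibration("scene")
t=np.radians(4.9);e=np.array([np.cos(t),np.sin(t),0])
for dz in(-.006,-.003,0,.004,.008):
    o=np.array([.5125,.1477,.106+dz])
    print(dz,"tip",proj(c,o-.0115*e+[0,0,-.0205]),"tabfront foot",proj(c,o-.014*e+[0,0,.024]),"scene tab top",proj(s,o-.014*e+[0,0,.064]),proj(s,o+.014*e+[0,0,.064]),"tips",proj(s,o-.0095*e+[0,0,-.0205]))
cv2.imwrite("pics/s16z.png",cv2.resize(cv2.imread("pics/s16.png")[155:205,205:255],None,fx=11,fy=11,interpolation=2))
E
```

```text
-0.006 tip [315.27587097 230.10637538] tabfront foot [320.66478876 251.5727252 ] scene tab top [219.08027503 170.54579453] [228.27776473 168.48309478] tips [222.91298945 200.03275955]
-0.003 tip [315.58645404 231.55556002] tabfront foot [321.08396142 253.48901319] scene tab top [218.99269368 169.44983374] [228.20174338 167.40084889] tips [222.83251812 199.00551207]
0 tip [315.90283764 233.03180998] tabfront foot [321.51225216 255.44698541] scene tab top [218.90491342 168.35138394] [228.12555191 166.3161811 ] tips [222.7518701  197.97600916]
0.004 tip [316.33398988 235.0435719 ] tabfront foot [322.09801197 258.12484256] scene tab top [218.7875625  166.88289774] [228.02369765 164.8661759 ] tips [222.64406356 196.5998173 ]
0.008 tip [316.77615271 237.10670937] tabfront foot [322.7012683  260.88268673] scene tab top [218.66985514 165.40995129] [227.92153857 163.41183125] tips [222.5359405  195.21958482]
```

View pics/s16z.png

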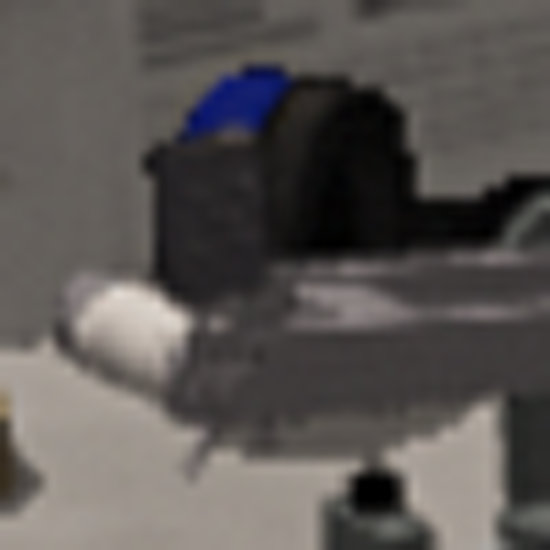

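```bash
python3 -c "
from workcell import *
print(finish_job(), sense()['time'])"
```

```text
the job is handed in; nothing more can be done
the job is handed in; nothing more can be done
```

The roller should be back in service: the pin is home, the large clip is snapped on its groove, and the arm is back at rest. I handed the job in at about 20 s of the 72 s allowed; no verdict is reported.

- **Pin:** I pushed it home by its head. It slid at about 2.6 N and I stopped when the hard stop showed, at 12 N against the 20 N limit.
- **Clip:** I took the large clip from the rack slot nearer the unit, lined it up with the groove by wrist camera and pressed it down. The push built to about 11.5 N, then fell from 11.0 to 5.4 N and the arm jumped up, so it had snapped. One more small step of about 1.6 mm went in before I stopped, and the push rose to 8.1 N. The arm was about 11 mm down then, estimated from the force and well short of the 32 mm limit.
- **Release:** I eased up until the force read zero, opened the fingers and moved clear.
- **Last checks:** The camera pictures put the clip within about 2 mm of level with the groove and in its plane. The pin head is against the plate, the arm looks as it did at the start, and the small spare clip is still in the rack.
- **Disagreements:** Working from the base plate's corners put the pin axis about 5 mm farther in x than reading the pin head directly did. The groove outline I then matched to the pictures (x 0.5125, y 0.1477) fitted four wrist views. While pressing I saw side forces of up to 5 N in x, which I trimmed out as I went.

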